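# Unscrew the cap of the taller test pot

## Task

Two small test pots for sensor modules are fixed to the worktop, each closed by a black screw cap with a raised grip bar. Unscrew the cap of the taller pot (anticlockwise seen from above, until its bar lines up with the two dark ribs on the pot's shoulder), keep hold of it as it comes free and lift it straight off, then set it down gently in the steel tray, bar upwards, and let go. Leave the shorter pot's cap on.

Things in the scene. Friction and masses are not known exactly. Their poses are not given: they have to be found in the camera images.
- cap_tall_grip (a point): Cap of the taller pot: a black cup 63 mm wide, loose, about 0.09 kg, with a grip bar on top 54 mm long (this frame's x), 16 mm wide (y; grip across it) and 26 mm high (z up). This point is the bar's centre, half-way up: 13 mm above the cap's flat top, 37 mm above its lower rim.
- pot_tall: The taller of two round aluminium pots, fixed: foot 92 mm wide, body 72 mm, top of the closed cap's bar at 142 mm. Origin: centre of its underside, on the worktop. Its x axis passes through two dark ribs on opposite sides of the shoulder (14 x 6 x 12 mm, out to 47 mm from the axis). A brass hose fitting sticks out to 54 mm on the +x side, 36 mm up.
- pot_tall_rim (a point): Centre of the neck's rim, 110 mm up; the cap reaches 18 mm below it. Coarse thread: the cap starts 65 to 80 degrees short of free, turns anticlockwise from above almost without resistance, need not rise while turned (play 1.5 mm, later 5 mm), and lifts off when its x is within 15 degrees of the pot's x (either way round). A stop ends the turn some 18 degrees past that.
- cap_short_grip (a point): Centre of the grip bar of the shorter pot's cap, same shape and size, to be left alone. That pot is alike but its rim is at 70 mm and the top of the bar at 102 mm. The pots' axes are 13 cm or more apart; either may be the left one.
- tray_in (a point): Centre of the inner floor of a shallow open steel tray (150 x 150 mm outside, 18 mm high, walls and floor 3 mm), fixed to the worktop; x and y along its sides, z up. With the cap standing in it the bar's centre is 37 mm above the floor.
Not all that is in view belongs to the job. What is shaped like the pot_tall but blue is not meant.

How it is judged:
On the way:
1. the taller pot's cap is unscrewed and lifted clear of the neck, held upright in the fingers (z of cap_tall_grip in the frame of pot_tall above 0.152 m and contact force between the fingers and cap_tall above 0.5 N and angle between cap_tall_grip's own z axis and vertical below 0.35 rad), for 0.2 s.
At the end, for the whole second after the job is handed in: The taller pot's cap stands flat on the tray's floor, wholly inside its walls (bar centre within 45 mm of the tray's centre along each side, 32 to 42 mm above the floor, tilt under 10 degrees), bar up, at rest and released; the shorter pot's cap is where it was, within 12 mm (x of cap_tall_grip in the frame of tray_in between -0.045 and 0.045 m and y of cap_tall_grip in the frame of tray_in between -0.045 and 0.045 m and z of cap_tall_grip in the frame of tray_in between 0.032 and 0.042 m and angle between cap_tall_grip's own z axis and vertical below 0.17 rad and linear speed of cap_tall below 0.02 m/s and distance of cap_short_grip from where it was at the start of the episode below 0.012 m); the robot touches nothing.
It fails at once if the cap is let go in mid-air: out of the fingers, off the pot, and more than 20 mm above its place on the tray's floor (contact force between the fingers and cap_tall below 0.05 N and horizontal distance between cap_tall_grip and pot_tall above 0.03 m and z of cap_tall_grip in the frame of tray_in above 0.057 m).
It fails at once if the cap is banged or pressed hard on the tray (over 60 N) (contact force between cap_tall and tray above 60 N).
It fails at once if the shorter pot's cap is lifted or dragged off its place (more than 15 mm) (distance of cap_short_grip from where it was at the start of the episode above 0.015 m).
It also fails if it takes over 46 s, if anything falls off the work surface, if the arm or the gripper's body presses on something with over 40 N, if the wrist force passes 120 N, or if a joint passes its speed limit or range.

## Robot

A 6-joint arm with a two-finger parallel gripper is mounted at the origin on a cart in front of the work surface, level with it; the furniture and walls round the work are solid. World frame = base frame: x ahead of the robot, y to its left, z up, the work surface at z = 0. Lengths are in m, angles in rad, forces in N, time in s.
With the tool pointing down it reaches from about 0.275 to 0.825 m from the base axis. Payload 4.9 kg.
Tool frame: the origin (TCP) lies midway between the tips of the shut fingers; the grasp point (between the pads) lies 19 mm behind it (grip_point_offset is the distance from the TCP to the grasp point, in m); z points along the fingers, y is the line along which they close (so a half turn about z gives the same grasp; the last joint's range is limited). The gripper opens to 85 mm and grips with 20 to 120 N. Pads are 22 mm wide; open, the fingers measure 114 mm over their backs; the gripper's body (76 mm by 85 mm) begins 54 mm behind the grasp point. The pads swing forward as they close: fully open they stand 13 mm farther back than shut.
Start: joints at [1.169, 0.326, -0.193, 1.052, 0, 1.437], TCP at [0.146, 0.53, 0.231] pointing down, gripper open.
Joint ranges: [-2.65, 2.65], [-0.97, 1.79], [-1.3, 1.35], [-1.93, 2.1], [-1.47, 1.37], [-3.14, 3.14]. Speed limits (rad/s): [2.57, 2.57, 3.14, 3.14, 3.14, 3.14].

## Interface

Orientations are given as a rotation vector (axis times angle).
In Python, from cell import * gives the robot as it stands. Calls block until the motion is done:
- movep(position, orientation): joint-space move of the TCP to a pose.
- move_l(position, velocity=0.15, rot=None, until_force=None): straight line of the TCP; rot=None keeps the orientation; velocity is the mean speed in m/s. With until_force (N) it stops when the force on the tool has changed by that much, and returns True; else False.
- set_joints(angles): joint-space move.
- let_go() and grab(newtons=None): open the fingers fully, or close them until they stop; newtons is the grip in N (None keeps the last).
- sleep(seconds).
- ik(position, orientation): joint angles nearest the present ones, or None.
- get_state(): the state.
- grab_frame(name): name is "scene" or "top" or "wrist"; returns a dict with "img" (420x560x3 uint8, red, green, blue), "fx", "fy", "cx", "cy" (pixels), "cam_to_world" (4x4, takes a point from camera to world coordinates); the wrist camera has in their place "T_tool_cam" (4x4, takes a point from camera to tool coordinates, whose origin is the TCP and whose axes are the flange's). Camera axes: x right, y down, z forward; pixel columns grow to the right and rows downward; lengths in m; the calibration is good to about 2 mm. The wrist camera is an equidistant fisheye: a pixel r from the principal point sees the ray r / f radians off the axis. A picture is of the moment at which its call begins: read the wrist's pose just before it. There is no depth.
A pose or a line that the arm cannot do raises MotionError and nothing moves.
- sign_off(): hands the job in; it is judged then, once.
Trained networks look in the newest picture that a camera, given by its name, has taken for a name from the list of things; names that differ only in an ending like _2 or _b are one class to them, and where a whole thing is asked for, a point or a joint stands for the part that bears it (a point fixed in the world has none). Each returns a list of dicts, best first, with "score" (0 to 1); they miss things now and then, are a little off and sometimes report something else, mostly with a low value. They report only what shows in the picture. A call takes as long as a camera call. They do not tell look-alikes from the thing itself.
- spot_in(camera, name): "centre" ([column, row] in pixels, amid what is visible of it).
- silhouettes(camera, name): "mask" (420x560 bool, what is visible of it) and "centre" ([column, row] in pixels, amid what is visible of it).
- tip_of(camera, name): "centre" ([column, row] in pixels: a listed point, or the origin of a listed thing).
The state is a dict: "clock": time; "q": joint angles; "joint_velocities": joint speeds; "tau": joint torques, N m; "position": TCP position; "eef_rot": TCP orientation; "contact_force": force on the tool from outside, world axes, zero at the start; "wrist_torque": the same for the moment, N m; "finger_gap": opening from 0.0 (shut) to 1.0 (fully open); "grasp_force": force on a finger pad.
Only numpy, scipy, OpenCV 4.12 (cv2) and the standard library are available. Lean on these libraries where they do the work, as an engineer would, in place of code of your own. Each camera call takes 0.05 s, during which the arm holds its last target. There are 200 camera calls.

## Working session

There is one attempt and no reset: what is moved stays moved. The work goes in short steps, each a Python script; the robot and the scene stay as the last script left them, time stands still between calls to the robot, and variables do not carry over. Pictures are saved under pics/ and viewed, at most 10 in all, crops included, and the job is handed in when it is done.

```bash
mkdir -p pics
python3 - <<'E'
from cell import *
import cv2,numpy as np
ims=[]
for c in ["scene","top"]:
    f=grab_frame(c); ims.append(f["img"])
    print(c,f["fx"],f["fy"],f["cx"],f["cy"],np.round(f["cam_to_world"],4).tolist())
    for n in ["cap_tall_grip","pot_tall","pot_tall_rim","cap_short_grip","tray_in"]:
        print(n,[(np.round(d["centre"],1).tolist(),round(d["score"],2)) for d in tip_of(c,n)][:4])
    cv2.imwrite(f"pics/{c}.png",cv2.resize(f["img"][:,:,::-1],(800,600)))
s=get_state();print(s["clock"],s["position"],s["eef_rot"],s["finger_gap"])
E
```

```text
scene 545.3802789819196 545.3802789819196 274.83080463311404 211.33261841704 [[0.8818, -0.3214, 0.3452, 0.1583], [-0.4714, -0.5796, 0.6647, -0.9593], [-0.0136, -0.7489, -0.6626, 0.9687], [0.0, 0.0, 0.0, 1.0]]
cap_tall_grip [([231.7, 198.7], 0.71)]
pot_tall [([234.3, 237.3], 0.76), ([298.6, 170.5], 0.74)]
pot_tall_rim [([229.2, 200.8], 0.65), ([295.3, 142.3], 0.55)]
cap_short_grip [([200.9, 177.3], 0.64)]
tray_in [([264.2, 319.5], 0.97)]
top 403.96803546167286 403.96803546167286 273.82557417288626 204.42527626935282 [[0.0274, -0.9943, 0.1034, 0.5243], [-0.9996, -0.0265, 0.0103, -0.0977], [-0.0075, -0.1037, -0.9946, 1.0464], [0.0, 0.0, 0.0, 1.0]]
cap_tall_grip [([245.6, 242.1], 0.74)]
pot_tall [([193.0, 141.4], 0.95), ([248.9, 247.1], 0.6)]
pot_tall_rim [([177.0, 128.3], 0.95), ([244.0, 243.5], 0.57)]
cap_short_grip [([175.2, 246.4], 0.92)]
tray_in [([349.5, 266.8], 0.67)]
0.6 [0.14550391 0.53040438 0.23128348] [-4.19419310e-01 -3.11343061e+00  1.40094113e-05] 1.002153942679816
```

View pics/scene.png

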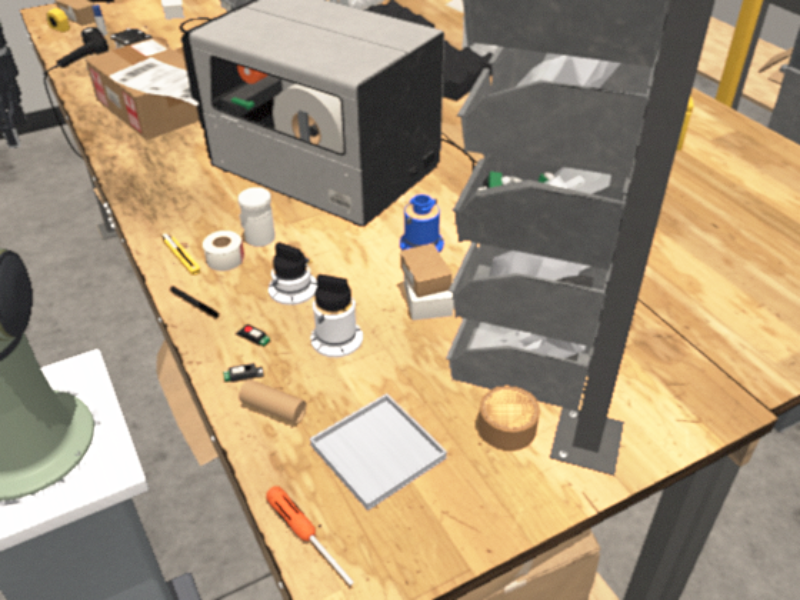

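View pics/top.png

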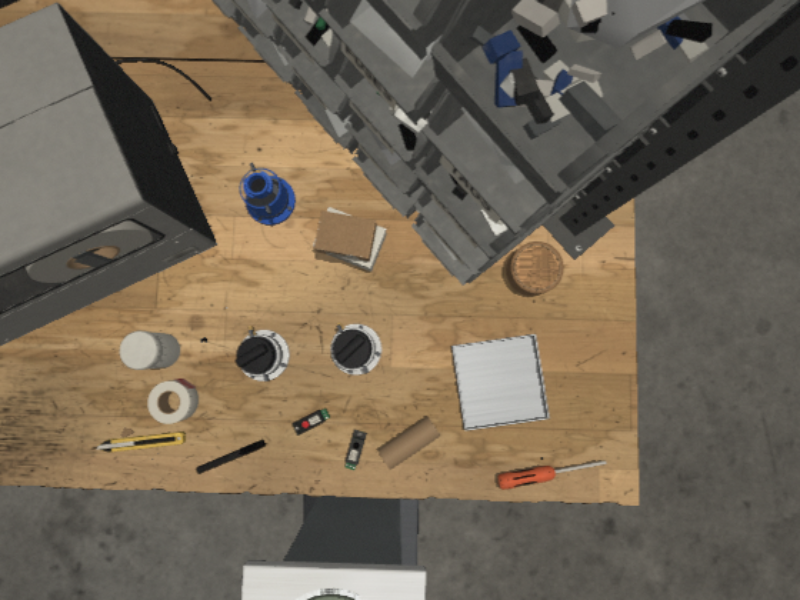

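The scene view shows the tall pot at about (334,310) in the 800x600 picture and the short pot at (290,270). In the top view the tall pot is at (355,350), with its bar running lower-left to upper-right, the short pot is at (260,355) and the tray at (500,382). The blue pot is a decoy.

```bash
cat > h.py <<'E'
from cell import *
import cv2,numpy as np
from scipy.spatial.transform import Rotation as R
def down(yaw):  # tool z down, tool x at yaw (along bar), y across
    return (R.from_euler('z',yaw)*R.from_euler('x',np.pi)).as_rotvec()
def ray(f,px,tool=None):
    x,y=(px[0]-f["cx"])/f["fx"],(px[1]-f["cy"])/f["fy"]
    if "T_tool_cam" in f:
        r=np.hypot(x,y); d=np.array([x*np.sinc(r/np.pi),y*np.sinc(r/np.pi),np.cos(r)]); T=tool@f["T_tool_cam"]
    else: d=np.array([x,y,1.]); T=f["cam_to_world"]
    d=T[:3,:3]@d; return T[:3,3],d/np.linalg.norm(d)
def tri(rs):
    A=sum(np.eye(3)-np.outer(d,d) for o,d in rs); b=sum((np.eye(3)-np.outer(d,d))@o for o,d in rs)
    return np.linalg.solve(A,b)
def atz(r,z): return r[0]+r[1]*(z-r[0][2])/r[1][2]
def tool():
    s=get_state();T=np.eye(4);T[:3,:3]=R.from_rotvec(s["eef_rot"]).as_matrix();T[:3,3]=s["position"];return T
def wproj(f,T,P):  # world points -> wrist pixels
    C=np.linalg.inv(T@f["T_tool_cam"]); p=np.atleast_2d(P)@C[:3,:3].T+C[:3,3]
    n=np.hypot(p[:,0],p[:,1]); th=np.arctan2(n,p[:,2]); n=np.maximum(n,1e-9)
    return np.c_[f["cx"]+f["fx"]*th*p[:,0]/n,f["cy"]+f["fy"]*th*p[:,1]/n]
E
python3 - <<'E'
from h import *
fs=grab_frame("scene");ft=grab_frame("top")
for n,a,b,z in [("cap",(231.7,198.7),(245.6,242.1),.129),("pot",(234.3,237.3),(248.9,247.1),0),("tray",(264.2,319.5),(349.5,266.8),.003)]:
    print(n,tri([ray(fs,a),ray(ft,b)]).round(4),atz(ray(ft,b),z).round(4),atz(ray(fs,a),z).round(4))
print("short",atz(ray(ft,(175.2,246.4)),.089).round(4))
m=silhouettes("top","tray_in")
for d in m[:1]:
    c=cv2.findContours(d["mask"].astype(np.uint8),0,2)[0]; c=max(c,key=cv2.contourArea)
    bx=cv2.boxPoints(cv2.minAreaRect(c)); print([atz(ray(ft,p),.015)[:2].round(3).tolist() for p in bx])
c=atz(ray(ft,(245.6,242.1)),.129)
for y in np.radians([-50,130]):
    print(y,[ (ik([c[0],c[1],z],down(y+dy)) is not None and ik([c[0],c[1],z],down(y+dy)).round(2).tolist()) for z,dy in [(.25,0),(.12,0),(.12,1.3),(.2,1.3)]])
E
```

```text
cap [ 0.5301 -0.0256  0.1272] [ 0.5323 -0.0267  0.129 ] [ 0.5271 -0.0266  0.129 ]
pot [ 0.5228 -0.0267  0.0022] [ 0.5209 -0.0257  0.    ] [ 0.5256 -0.0254 -0.    ]
tray [ 0.477  -0.2861 -0.008 ] [ 0.478  -0.2844  0.003 ] [ 0.473  -0.2935  0.003 ]
short [0.518  0.1423 0.089 ]
[[0.539, -0.194], [0.566, -0.347], [0.416, -0.369], [0.39, -0.219]]
-0.8726646259971648 [[-0.19, 0.28, -0.2, 1.08, 0.0, -2.46], [-0.19, 0.4, -0.4, 0.78, 0.0, -2.46], [-0.19, 0.4, -0.4, 0.78, -0.0, 2.53], [-0.19, 0.32, -0.29, 0.96, -0.0, 2.53]]
2.2689280275926285 [[-0.19, 0.28, -0.2, 1.08, 0.0, 0.68], [-0.19, 0.4, -0.4, 0.78, 0.0, 0.68], [-0.19, 0.4, -0.4, 0.78, 0.0, -0.62], [-0.19, 0.32, -0.29, 0.96, 0.0, -0.62]]
```

Run:
```python
from h import *
movep([.528,-.026,.27],down(np.radians(130)))
T=tool(); f=grab_frame("wrist")
print(f["fx"],f["cx"],f["cy"],f["T_tool_cam"].round(3).tolist(),get_state()["clock"])
for n,z in [("cap_tall_grip",.129),("pot_tall",0),("pot_tall_rim",.11)]:
    print(n,[(np.round(d["centre"],1).tolist(),round(d["score"],2),atz(ray(f,d["centre"],T),z)[:2].round(4).tolist()) for d in tip_of("wrist",n)][:3])
np.savez("w1.npz",T=T,img=f["img"],K=f["T_tool_cam"],k=[f["fx"],f["fy"],f["cx"],f["cy"]])
cv2.imwrite("pics/w1.png",cv2.resize(f["img"][:,:,::-1],(800,600)))
```

```text
325.19226210127806 281.34744196293815 207.2026726276865 [[-0.0, -0.96, -0.28, 0.071], [1.0, -0.0, 0.0, -0.001], [-0.0, -0.28, 0.96, -0.143], [0.0, 0.0, 0.0, 1.0]] 3.2083
cap_tall_grip [([285.2, 197.8], 0.95, [0.532, -0.0263]), ([376.5, 57.6], 0.24, [0.5108, 0.1238])]
pot_tall [([284.4, 172.2], 0.75, [0.5321, -0.0256]), ([486.7, 206.0], 0.66, [0.7989, 0.1399])]
pot_tall_rim [([530.2, 227.7], 0.97, [0.7941, 0.1404])]
```

View pics/w1.png

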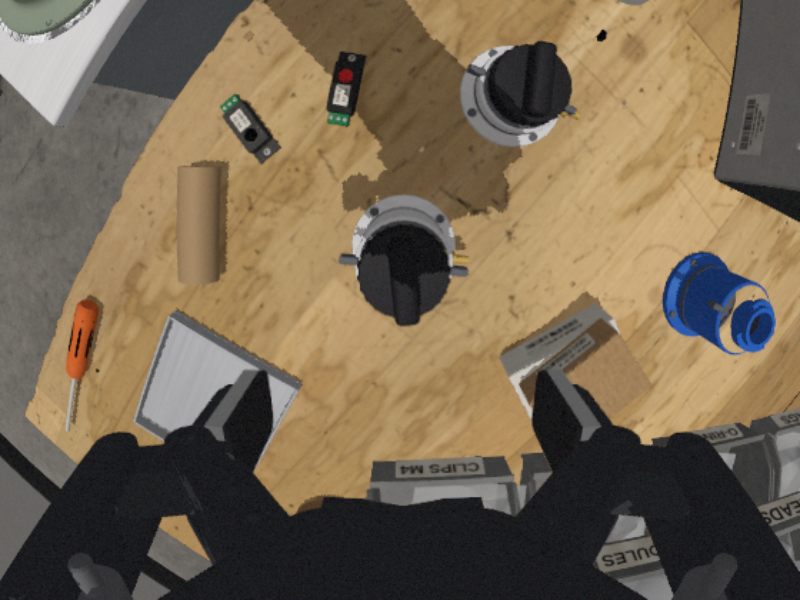

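The wrist view shows the tall cap at (403,268), with the ribs at (348,259) and (459,270) and the bar running down to (408,322). I'll brighten and enlarge it to measure the bar edges.

Run:
```python
import numpy as np,cv2
d=np.load("w1.npz"); im=d["img"][130:240,230:340].astype(float)
im=255*(np.clip(im/255,0,1))**.4
c=cv2.resize(im.clip(0,255).astype(np.uint8)[:,:,::-1],(600,600),interpolation=cv2.INTER_CUBIC)
from h import wproj
f=dict(T_tool_cam=d["K"],fx=d["k"][0],fy=d["k"][1],cx=d["k"][2],cy=d["k"][3])
def pix(p): return np.int32((np.array(p)-[230,130])*600/110)
C=np.array([.532,-.0263])
for deg,col in [(125,(0,255,0)),(135,(0,0,255))]:
    a=np.radians(deg);u=np.array([np.cos(a),np.sin(a)]);v=np.array([-u[1],u[0]])
    P=[[*(C+s*.027*u+t*.008*v),.142] for s,t in [(1,1),(1,-1),(-1,-1),(-1,1)]]
    cv2.polylines(c,[pix(wproj(f,d["T"],P))],True,col,1)
for deg in (25,35,45):
    a=np.radians(deg);u=np.array([np.cos(a),np.sin(a)])
    for s in (1,-1): cv2.circle(c,tuple(int(i) for i in pix(wproj(f,d["T"],[*(C+s*.043*u),.09])[0])),4,(255,0,255),1); cv2.putText(c,str(deg),tuple(int(i) for i in pix(wproj(f,d["T"],[*(C+s*.047*u),.09])[0])),0,.4,(255,0,0))
cv2.imwrite("pics/w1c.png",c)
```

```text
(no output)
```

View pics/w1c.png

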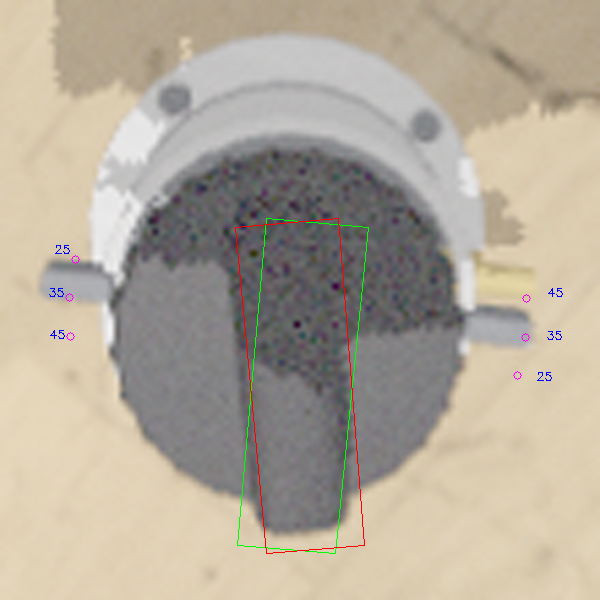

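The bar lies at about 134° (world yaw) and the ribs at about 34°/214°, so the turn is roughly 79°. The axis is near (0.529, -0.0256). Next I'll grasp and turn in steps.

```bash
cat >> h.py <<'E'
def rep(t):
    s=get_state();print(t,round(s["clock"],1),s["position"].round(4),s["contact_force"].round(1),s["wrist_torque"].round(2),round(s["finger_gap"],3),np.round(s["grasp_force"],1))
E
python3 - <<'E'
from h import *
C=[.529,-.0256]; y=np.radians(134)
movep([*C,.16],down(y))
print(move_l([*C,.120],velocity=.06,until_force=10)); rep("down")
grab(40); rep("grab")
for k in (15,30):
    movep([*C,.120],down(y+np.radians(k))); rep(k)
f=grab_frame("wrist"); cv2.imwrite("pics/w2.png",cv2.resize((255*(f["img"][:,:,::-1]/255.)**.5).astype(np.uint8),(800,600)))
E
```

```text
False
down 4.7 [ 0.5291 -0.0256  0.12  ] [-0.8  0.2 -0. ] [-0.   -0.    0.02] 0.997 0.0
grab 5.3 [ 0.5292 -0.0256  0.1202] [ 0.3 -0.1  0.9] [-0.03 -0.01 -0.03] 0.177 39.2
15 5.7 [ 0.5292 -0.0256  0.1202] [0.4 0.1 3.2] [-0.01  0.04  0.04] 0.183 39.2
30 6.0 [ 0.5293 -0.0257  0.1202] [0.4 0.2 3. ] [0.03 0.01 0.04] 0.175 39.4
```

View pics/w2.png

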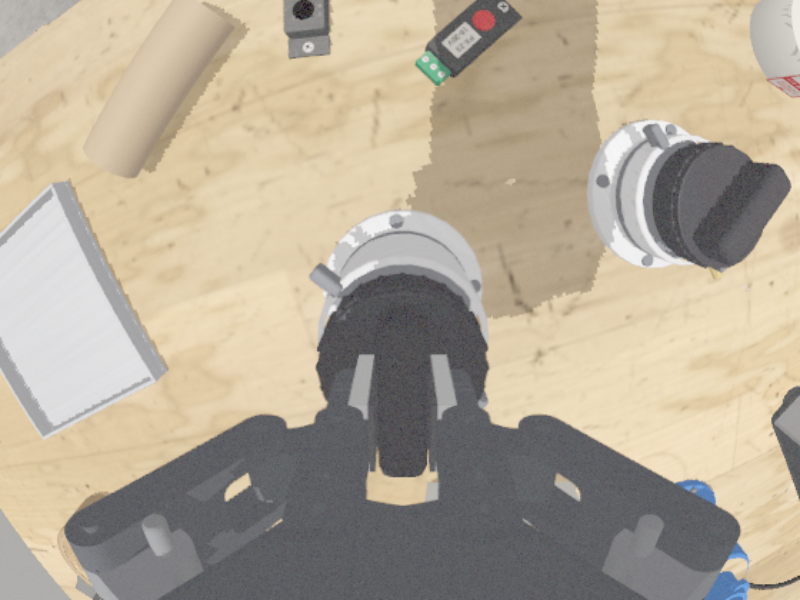

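The bar is held centrally between the pads at (403,420) and the cap is turning with the tool. The rib shows at (325,280). I'll turn on to 79° and try the lift with a force guard.

Run:
```python
from h import *
C=[.529,-.0256]; y=np.radians(134)
for k in (50,65,79):
    movep([*C,.120],down(y+np.radians(k))); rep(k)
print("stopped",move_l([*C,.165],velocity=.05,until_force=12)); rep("lift")
f=grab_frame("wrist"); cv2.imwrite("pics/w3.png",cv2.resize((255*(f["img"][:,:,::-1]/255.)**.5).astype(np.uint8),(800,600)))
```

```text
50 6.5 [ 0.5292 -0.0256  0.1202] [-0.2 -0.4  4.1] [0.01 0.04 0.  ] 0.177 39.5
65 6.9 [ 0.5292 -0.0257  0.1202] [ 0.6 -0.2  5.3] [ 0.01  0.03 -0.01] 0.175 39.6
79 7.2 [ 0.5292 -0.0257  0.1202] [ 1.  -1.   4.6] [-0.02 -0.03 -0.  ] 0.183 39.7
stopped False
lift 8.3 [ 0.5287 -0.0256  0.1647] [-0.3  0.2  0.2] [-0.02  0.   -0.03] 0.179 38.9
```

View pics/w3.png

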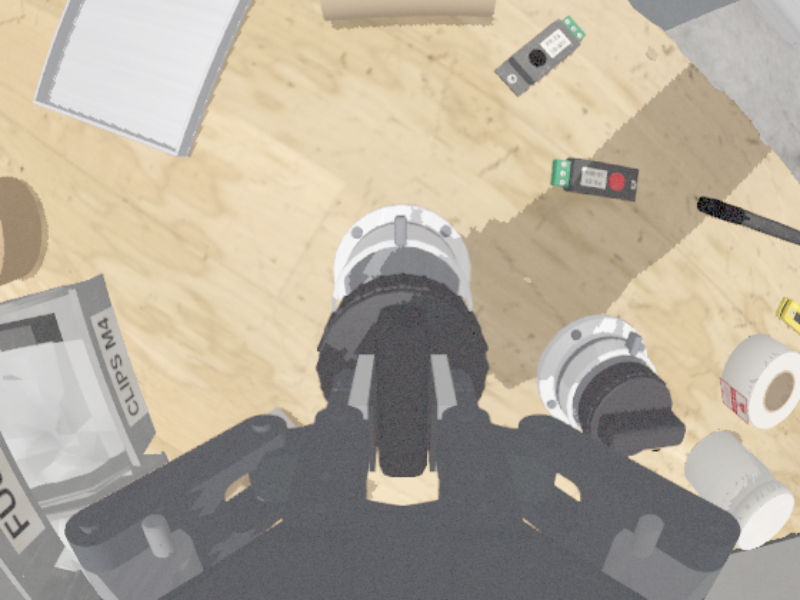

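The cap is off: it sits in the fingers at (403,400), the bare neck shows at (400,270), and the force is about zero. Next I'll carry it to the tray.

Run:
```python
from h import *
y=np.radians(213); P=[.478,-.284]
move_l([.529,-.0256,.22],velocity=.1)
move_l([*P,.22],velocity=.12); rep("over")
T=tool();f=grab_frame("wrist")
print([(d["score"],atz(ray(f,d["centre"],T),.003).round(3)) for d in tip_of("wrist","tray_in")])
move_l([*P,.06],velocity=.08); rep("low")
f=grab_frame("wrist"); cv2.imwrite("pics/w4.png",cv2.resize((255*(f["img"][:,:,::-1]/255.)**.5).astype(np.uint8),(800,600)))
```

```text
over 11.4 [ 0.4781 -0.2835  0.22  ] [-0.5 -0.7 -0.6] [ 0.02 -0.02 -0.01] 0.178 38.9
[(0.82, array([ 0.474, -0.284,  0.003]))]
low 13.6 [ 0.4783 -0.2842  0.0604] [-0.8 -0.1 -0.6] [-0.02  0.02 -0.01] 0.18 38.9
```

View pics/w4.png

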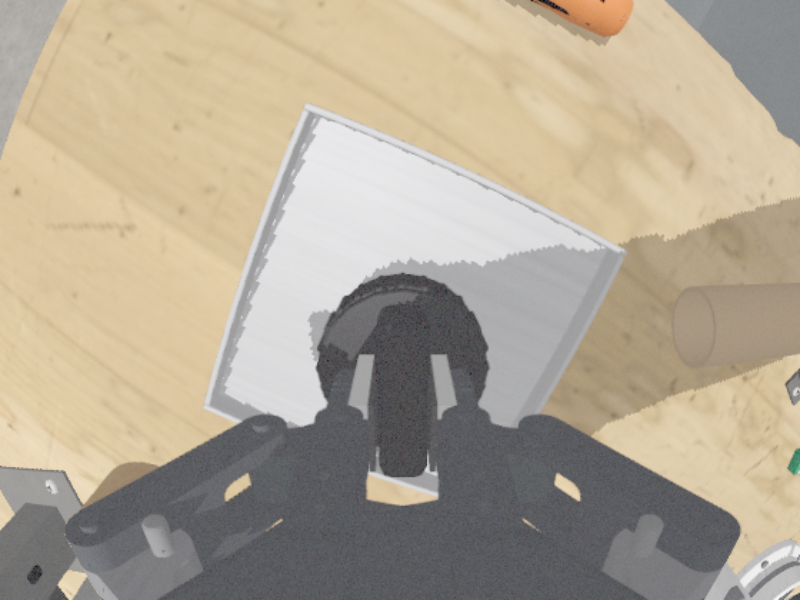

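The cap is over the tray, at (403,370), inside the walls, and the network puts the tray centre within 4 mm of the target. I'll set it down.

Run:
```python
from h import *
P=[.476,-.284]
move_l([*P,.037],velocity=.05)
print(move_l([*P,.026],velocity=.015,until_force=4)); rep("set")
let_go(); rep("open")
z=get_state()["position"][2]
move_l([*P,z+.02],velocity=.04); move_l([*P,.20],velocity=.12)
T=tool();f=grab_frame("wrist")
print([(d["score"],atz(ray(f,d["centre"],T),.04).round(3)) for d in tip_of("wrist","cap_tall_grip")]); rep("end")
cv2.imwrite("pics/w5.png",cv2.resize((255*(f["img"][:,:,::-1]/255.)**.5).astype(np.uint8),(800,600)))
```

```text
True
set 14.8 [ 0.4762 -0.2842  0.0312] [-0.2  0.1  4.5] [ 0.06  0.03 -0.03] 0.18 39.6
open 15.4 [ 0.4756 -0.2837  0.0305] [ 0.8  0.2 -0.2] [0.01 0.07 0.02] 1.0 0.0
[(0.6, array([ 0.478, -0.287,  0.04 ]))]
end 17.6 [ 0.4756 -0.2837  0.1991] [ 0.5 -0.  -1.1] [-0.04 -0.05 -0.04] 1.002 0.0
```

View pics/w5.png

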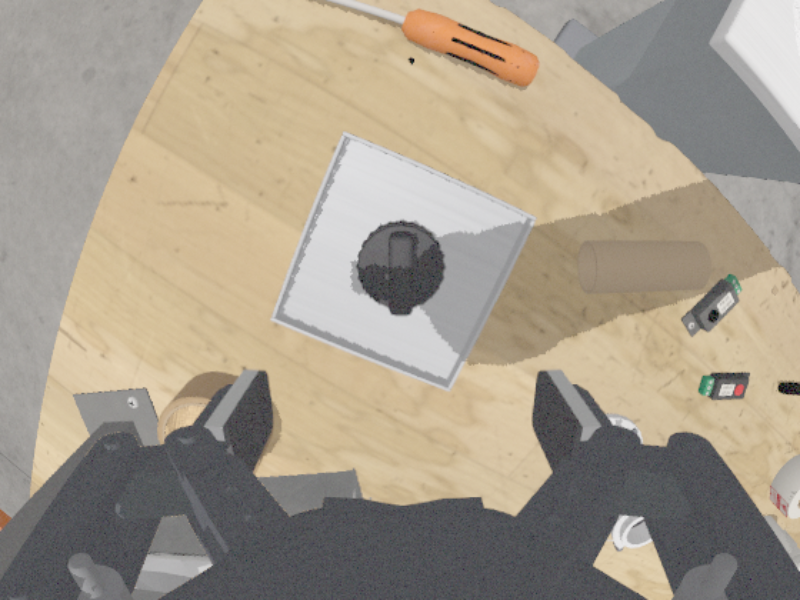

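The cap stands bar up at (401,265), central in the tray. The gripper is clear of it and touching nothing.

```bash
python3 -c "
from cell import *
print(sign_off())"
```

```text
the job is handed in; nothing more can be done
None
```

I unscrewed the taller pot's cap, lifted it off, and set it down bar up near the middle of the tray; it is released, the shorter pot's cap was left alone, and the job is handed in (no verdict was returned).

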